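Clip a test coupon into the contact stage

TASK

A grey steel test coupon lies in the channel of the cream contact stage, just short of the stage's spring clip. With one fingertip hold the clip's black thumb bar down so that its brass foot stands well clear, and with the other fingertip push the coupon along the channel beneath the foot until it is fully home against the end stop; only then let the clip up so that the foot closes on the coupon, and leave it there. Only press and push: do not lift the coupon, do not let the foot touch it before it is home, and leave the other things on the bench where they are.

Things in the scene. Friction and masses are not known exactly. Their poses are not given: they have to be found in the camera images.
- stage: contact stage, fixed: cream channel block on a blue-grey base plate (x -61 to 73, y -42 to 82 mm, 8 mm thick). Origin at bench level; x runs level along the channel from the open loading end (x -42) to the end stop; y across, towards the clip's thumb bar; z up. Channel floor 30 mm above the bench, 52 mm wide about y 0; side rails 7 mm thick stand 4 mm above the floor, the end stop 12 mm.
- stop_face (a point): on the end stop's face, at x 44, y 0 mm in the stage's frame, 33 mm above the bench: the coupon's front edge meets this face when it is fully home.
- push_slot (a point): slot in the channel floor for the pushing fingertip, 34 mm wide (y -17 to 17 in the stage's frame), from the open loading end (x -42) to x 0 mm, open above and at that end; its bottom is 8 mm above the bench, so a fingertip can stand behind the coupon lower than the floor. This point: middle of the slot at floor level, x -21, y 0, z 30 mm.
- coupon: grey steel plate 50 x 50 x 6 mm with a darker round spot, 80 to 160 g, lying loose on the channel floor, 1 mm play at each side. Origin at the centre of its underside; axes as the stage's. Fully home its origin is at x 19 mm in the stage's frame and its back edge at x -6 mm, over the push slot; it starts 22 to 32 mm short of that, its front edge not yet under the foot.
- clip: spring clip, a rocker on a steel pin along the stage's x axis at y 38 mm, 36 mm above the bench, between two ears 42 mm tall at x -31 and 43 mm. Origin on the pin at x 0; axes as the stage's at rest. Pressing the black thumb bar turns it about x, up to 0.42 rad, and lifts the brass foot on its other side. Sprung shut: about 3 N at mid bar to start, 6 N at the end of travel.
- thumb_bar (a point): centre of the top of the clip's black ribbed thumb bar, beside the channel: 72 mm along the stage's x (-66 to 6 mm), 30 mm wide (y 48 to 78 mm), 3 mm thick. 33.5 mm above the bench at rest; sinks 8 mm (the bar's inner edge 3, outer edge 13 mm) when the foot is lifted 10 mm. It may be pressed anywhere along it, and a finger can slide along it while pressing
- clip_foot (a point): underside of the clip's brass foot, at mid length; the foot is 10 mm long (x 27 to 37 mm in the stage's frame) and 8 mm wide at y 8 mm. Height above the bench: 31.5 mm at rest, blocking the way; 36 mm resting on a coupon that lies in the channel; 38 mm or more: well clear of a coupon's face; 44 mm: thumb bar fully down
- spare_coupon: copper coupon 50 x 50 x 6 mm lying on the bench to the right of the stage; leave it. Origin at the centre of its underside.
- vial: small amber vial with a white cap, 24 mm across, 50 mm tall, standing beyond the end stop; leave it. Origin at the centre of its underside.
- tweezers: steel tweezers about 125 mm long lying to the right of the stage; leave them. Origin near mid length, at bench level.
- petri_dish: clear closed dish, 90 mm across, 16 mm tall, to the left of the stage; leave it. Origin at the centre of its underside.
- beaker: glass beaker, 72 mm across, 92 mm tall; leave it. Origin at the centre of its underside.
- reagent_bottle: amber bottle with a blue cap, 64 mm across, 140 mm tall; leave it. Origin at the centre of its underside.
- salt_jar: white jar with a red cap, 70 mm across, 85 mm tall; leave it. Origin at the centre of its underside.
There are look-alikes about, which are no part of the job. Leave any red look-alike of the stage alone. Of the things shaped like the coupon, the grey one is meant.

How it is judged:
By the outcome, as a careful person would: the job done as asked, in the order asked, and still so for the second after the job is handed in, with the robot touching nothing.
It also fails if it takes over 38 s, if anything falls off the work surface, if the arm or the gripper's body presses on something with over 40 N, if the wrist force passes 120 N, or if a joint passes its speed limit or range.

ROBOT

A 6-joint arm with a two-finger parallel gripper is mounted at the origin on the work surface. World frame = base frame: x ahead of the robot, y to its left, z up, the work surface at z = 0. Lengths are in m, angles in rad, forces in N, time in s.
With the tool pointing down it reaches from about 0.35 to 0.975 m from the base axis. Payload 7.1 kg.
Tool frame: the origin (TCP) lies midway between the tips of the shut fingers; the grasp point (between the pads) lies 19 mm behind it; z points along the fingers, x is the direction in which the jaws open and shut, and the axes are right-handed (so a half turn about z gives the same grasp; the last joint's range is limited). The gripper opens to 88 mm and grips with 3 to 60 N. Pads are 20 mm wide; open, the fingers measure 115 mm over their backs; the gripper's body (75 mm by 178 mm) begins 61 mm behind the grasp point.
Start: joints at [-1.133, 0.423, 1.63, -0, 1.089, -0.019], TCP at [0.276, -0.561, 0.223] pointing down, gripper open.
Joint ranges: [-3, 3], [-0.9, 2.11], [0.09, 2.58], [-1.31, 4.45], [0.11, 2.69], [-2.54, 2.54]. Speed limits (rad/s): [2.39, 2.39, 3.01, 3.14, 3.14, 3.14].

INTERFACE

Orientations are given as a unit quaternion [w, x, y, z].
In Python, from station import move_pose, movel, movej, command_gripper, wait, inverse_kinematics, read_camera, camera_info, MotionError, job_done, get_time, get_joint_pos, get_qvel, get_effort, get_tcp_pos, get_ee_rot, get_ft_force, get_ft_torque, get_grip_width gives the robot as it stands. Calls block until the motion is done:
- move_pose(position, orientation): joint-space move of the TCP to a pose.
- movel(position, frame=None, v=0.15, until_force=None): straight line of the TCP; frame=None keeps the orientation; v is the mean speed in m/s. With until_force (N) it stops when the force on the tool has changed by that much, and returns True; else False.
- movej(angles): joint-space move.
- command_gripper(opening): opening from 0.0 (shut) to 1.0 (fully open); the grip force is fixed at half the most; returns when the fingers have stopped.
- wait(seconds).
- inverse_kinematics(position, orientation): joint angles nearest the present ones, or None.
- read_camera(name): name is "side" or "top"; returns the picture (400x640x3 uint8, red, green, blue); there is no depth.
- camera_info(name): a dict with "intrinsics" (3x3 intrinsics, pixels), "dist" ([k1, k2, p1, p2, k3] as OpenCV has them; the pictures are not rectified), "T" (4x4, takes a point from camera to world coordinates). Camera axes: x right, y up, looking along -z (the intrinsics and any distortion apply to the point x, -y, -z); pixel columns grow to the right and rows downward; lengths in m; the calibration is good to about 2 mm. A picture is of the moment at which its call begins. camera_info takes no time and is no camera call.
A pose or a line that the arm cannot do raises MotionError and nothing moves.
- job_done(): hands the job in, once; it reports no verdict.
Readings, each from a call of its own:
- get_time(): time.
- get_joint_pos(): joint angles.
- get_qvel(): joint speeds.
- get_effort(): joint torques, N m.
- get_tcp_pos(): TCP position.
- get_ee_rot(): TCP orientation.
- get_ft_force(): force on the tool from outside, world axes, zero at the start.
- get_ft_torque(): the same for the moment, N m.
- get_grip_width(): opening from 0.0 (shut) to 1.0 (fully open).
Only numpy, scipy, OpenCV 4.12 (cv2) and the standard library are available. Lean on these libraries where they do the work, as an engineer would, in place of code of your own. Each camera call takes 0.05 s, during which the arm holds its last target.

## Working session

There is one attempt and no reset: what is moved stays moved. The work goes in short steps, each a Python script; the robot and the scene stay as the last script left them, time stands still between calls to the robot, and variables do not carry over. Pictures are saved under pics/ and viewed, and the job is handed in when it is done.

```bash
ls; mkdir -p pics; python3 - <<'E'
from station import *
import cv2,numpy as np
for n in("side","top"):
    im=read_camera(n); cv2.imwrite(f"pics/{n}0.png",im[:,:,::-1]); i=camera_info(n); print(n,i)
print(get_time(),get_tcp_pos(),get_ee_rot(),get_grip_width())
E
```

```text
pics
side {'intrinsics': array([[470.52175356,   0.        , 312.6248936 ],
       [  0.        , 470.52175356, 196.82699995],
       [  0.        ,   0.        ,   1.        ]]), 'dist': array([-0.0167913,  0.       ,  0.       ,  0.       ,  0.       ]), 'T': array([[-0.85465544,  0.38400798, -0.34943089,  0.02893303],
       [-0.51909198, -0.64544097,  0.56031195,  0.76904851],
       [-0.01037275,  0.66026043,  0.7509651 ,  1.11966278],
       [ 0.        ,  0.        ,  0.        ,  1.        ]])}
top {'intrinsics': array([[512.50057653,   0.        , 321.30092149],
       [  0.        , 512.50057653, 196.83895101],
       [  0.        ,   0.        ,   1.        ]]), 'dist': array([0.01156269, 0.        , 0.        , 0.        , 0.        ]), 'T': array([[-0.0052675 ,  0.99199762, -0.12614663,  0.36138951],
       [-0.99996115, -0.0061168 , -0.00634621, -0.00301802],
       [-0.00706704,  0.1261083 ,  0.99199131,  1.58196043],
       [ 0.        ,  0.        ,  0.        ,  1.        ]])}
0.1 [ 0.27547816 -0.56047077  0.22199671] [-3.58232468e-04  8.48836658e-01 -5.28654787e-01 -5.62362264e-04] 0.999197637331634
```

View pics/side0.png

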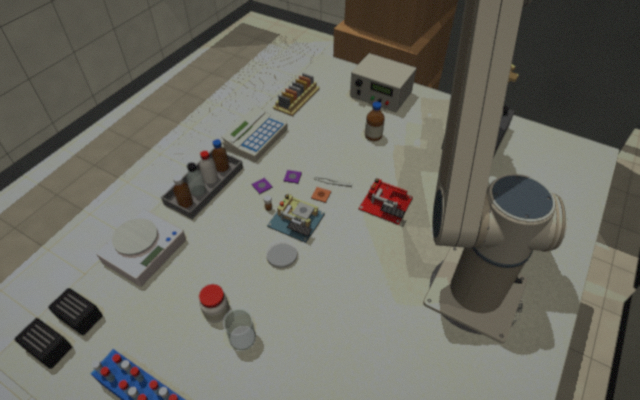

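View pics/top0.png

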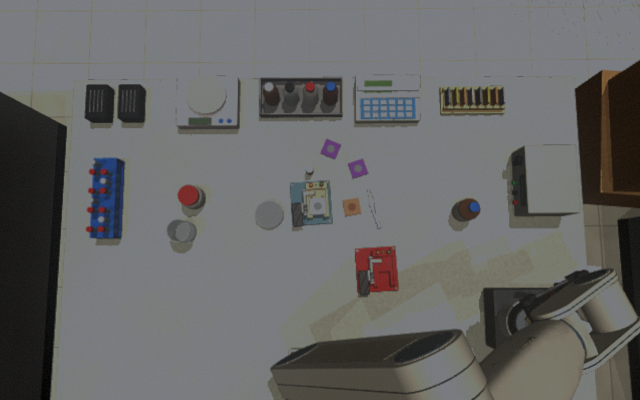

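The stage that is meant is the cream one on a blue-grey plate: top (311,203), side (297,215). The red look-alike is at top (377,270), side (387,200). I'll confirm with enlarged crops.

```bash
python3 - <<'E'
import cv2
a=cv2.imread("pics/top0.png")[165:240,270:390]; b=cv2.imread("pics/side0.png")[180:250,255:345]
cv2.imwrite("pics/topc.png",cv2.convertScaleAbs(cv2.resize(a[:, :65],None,fx=8,fy=8,interpolation=cv2.INTER_CUBIC),alpha=1.6))
cv2.imwrite("pics/sidec.png",cv2.convertScaleAbs(cv2.resize(b,None,fx=8,fy=8,interpolation=cv2.INTER_CUBIC),alpha=1.6))
E
```

```text
(no output)
```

View pics/topc.png

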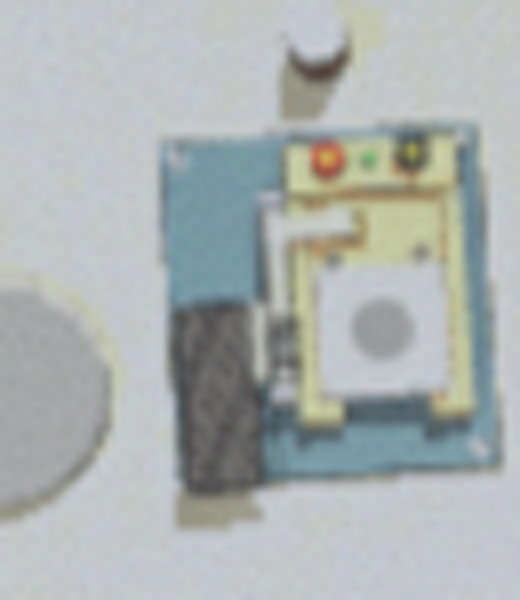

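View pics/sidec.png

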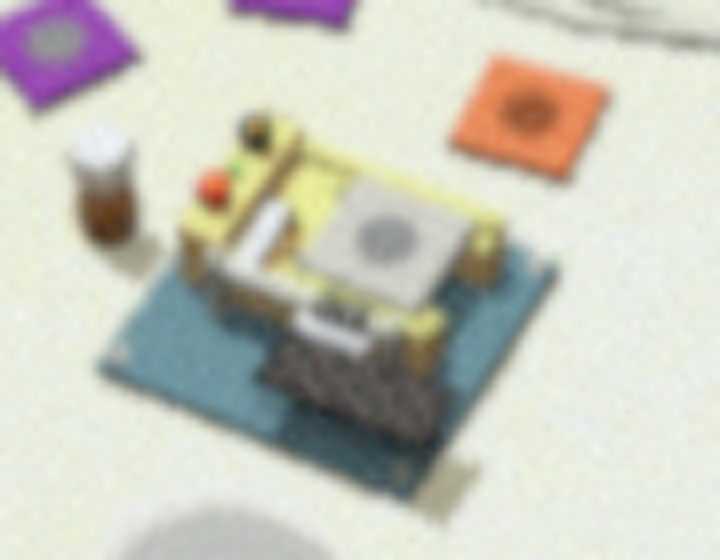

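```bash
cat > helpers.py <<'E'
import numpy as np,cv2
from station import *
def proj(n,P):
    i=camera_info(n);T=np.linalg.inv(i['T']);P=np.atleast_2d(P).astype(float)
    c=P@T[:3,:3].T+T[:3,3]; c=c*[1,-1,-1]
    return cv2.projectPoints(c.reshape(-1,1,3),np.zeros(3),np.zeros(3),i['intrinsics'],np.array(i['dist']))[0].reshape(-1,2)
def s2w(p,P):  # p=x,y,yaw,(z) ; P stage mm
    P=np.atleast_2d(P)/1000.;c,s=np.cos(p[2]),np.sin(p[2])
    z=p[3] if len(p)>3 else 0
    return np.c_[p[0]+c*P[:,0]-s*P[:,1],p[1]+s*P[:,0]+c*P[:,1],P[:,2]+z]
E
cat > fit.py <<'E'
from helpers import *
from scipy.optimize import least_squares
top=[((73,82,8),(162,138)),((73,-42,8),(476,122)),((-61,-42,8),(501,468)),((6,78,33.5),(176,308)),((6,48,33.5),(250,302)),((-66,48,33.5),(262,484)),((-66,78,33.5),(184,493)),((-42,33,34),(300,422)),((-42,-33,34),(472,412))]
side=[((73,82,8),(98,368)),((-61,82,8),(412,498)),((-61,-42,8),(556,264)),((6,78,33.5),(258,378)),((-66,78,33.5),(428,440)),((-42,-33,34),(505,218)),((-42,33,34),(440,318))]
ct=[(318,266),(440,262),(444,390),(322,394)]; cs=[(302,252),(362,178),(470,228),(418,305)]
px=lambda n,u:(np.array(u,float)+.5)/8-.5+({"top":(270,165),"side":(255,180)}[n])
cor=np.array([(25,25),(25,-25),(-25,-25),(-25,25)])
D={n:(np.array([a for a,_ in L],float),px(n,[b for _,b in L])) for n,L in(("top",top),("side",side))}
C={"top":px("top",ct),"side":px("side",cs)}
def res(q,cams,zf=False):
    p=list(q[:3])+[q[5] if zf else 0]
    cp=np.c_[cor+[q[3]*1000,q[4]*1000],np.full(4,36)]
    return np.concatenate([np.r_[proj(n,s2w(p,D[n][0]))-D[n][1],proj(n,s2w(p,cp))-C[n]].ravel() for n in cams])
for cams,zf in((("top",),0),(("side",),0),(("top","side"),0),(("top","side"),1)):
    r=least_squares(res,[.57,.03,0,-.01,0]+([0.] if zf else []),args=(cams,zf),loss="soft_l1",x_scale=.01)
    print(cams,np.round(r.x*1000,1),"rms px",np.sqrt(np.mean(r.fun**2)),np.round(np.abs(r.fun).max(),2))
    if cams==("top","side") and not zf: print(np.round(r.fun.reshape(-1,2),1).tolist()); np.save("pose.npy",r.x)
E
python3 fit.py
```

```text
('top',) [539.4  19.9  50.4  -8.   -0. ] rms px 0.3535799083883669 0.82
('side',) [ 5.398e+02  1.920e+01  7.970e+01 -8.500e+00 -1.000e-01] rms px 0.8970083532880188 2.31
('top', 'side') [539.3  19.6  61.5  -8.1  -0. ] rms px 0.7170889173815099 2.59
[[-0.4, 0.7], [0.1, 0.0], [0.0, -0.3], [-0.1, -0.2], [0.5, -0.1], [0.4, 0.7], [0.3, 0.2], [0.1, 0.2], [0.4, -0.0], [-0.7, 0.2], [0.4, -0.4], [1.0, -0.1], [-0.2, 0.5], [-0.4, -0.7], [-0.3, -0.2], [1.0, -0.3], [-0.8, 0.0], [-0.3, 1.4], [0.4, -0.2], [-1.7, 2.6], [-0.7, 1.4], [-0.1, -0.6], [1.0, -1.1], [-0.4, 0.8]]
('top', 'side') [539.2  19.7  61.3  -8.   -0.    0.8] rms px 0.7083985129887812 2.47
```

Both cameras agree on the pose to under 1 mm. Next is an overlay to check the yaw.

```bash
python3 - <<'E'
from helpers import *
out=[]
for yaw in(.05,.062,.075):
  p=[.5393,.0197,yaw]
  row=[]
  for n,(x0,y0,w,h) in {"top":(285,170,55,65),"side":(262,185,70,60)}.items():
    im=cv2.imread(f"pics/{n}0.png")[y0:y0+h,x0:x0+w]; im=cv2.convertScaleAbs(cv2.resize(im,None,fx=5,fy=5,interpolation=cv2.INTER_CUBIC),alpha=1.6)
    for L in([(73,82,8),(73,-42,8),(-61,-42,8),(-61,82,8)],[(6,78,33.5),(6,48,33.5),(-66,48,33.5),(-66,78,33.5)],[(17,25,36),(17,-25,36),(-33,-25,36),(-33,25,36)],[(44,26,34),(44,-33,34),(-42,-33,34),(-42,33,34)]):
      u=(proj(n,s2w(p,L))-[x0,y0]+.5)*5-.5
      cv2.polylines(im,[np.round(u).astype(int)],True,(0,0,255),1)
    row.append(cv2.resize(im,(275,190)) if 0 else cv2.copyMakeBorder(im,0,325-im.shape[0],0,0,cv2.BORDER_CONSTANT))
  out.append(np.vstack([row[0][:, :275],row[1][:300,:350][:, :275] if 0 else cv2.resize(row[1],(275,255))]))
o=np.hstack(out); print(o.shape); cv2.imwrite("pics/ov.png",cv2.resize(o,(800,int(o.shape[0]*800/o.shape[1]))))
E
```

```text
(580, 825, 3)
```

View pics/ov.png

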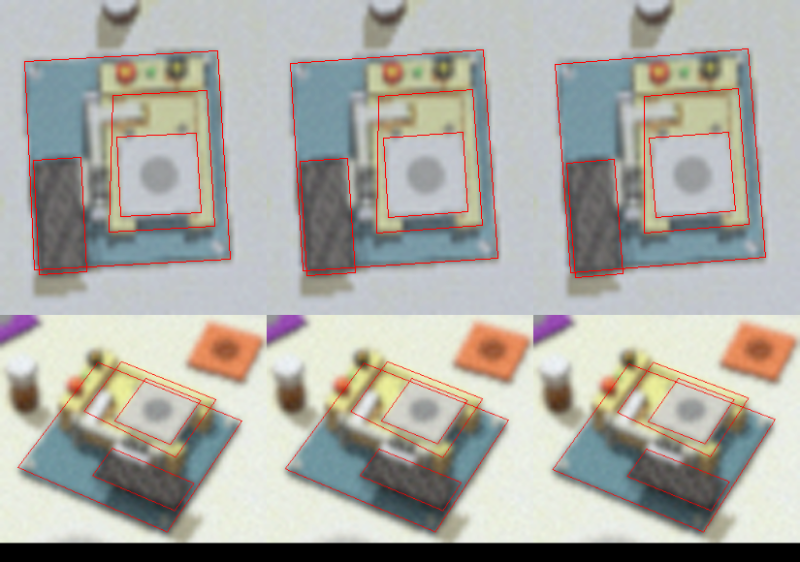

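```bash
cat >> helpers.py <<'E'
POSE=[.5393,.0197,.055]
W=lambda x,y,z:s2w(POSE,[x,y,z])[0]
def quat(sg=1):
    from scipy.spatial.transform import Rotation as R
    a=POSE[2]+sg*np.pi/2
    M=np.c_[[np.cos(a),np.sin(a),0],[np.sin(a),-np.cos(a),0],[0,0,-1]]
    q=R.from_matrix(M).as_quat(); return q[[3,0,1,2]]
def inS():
    t=np.array(get_tcp_pos())-[POSE[0],POSE[1],0];c,s=np.cos(POSE[2]),np.sin(POSE[2])
    return np.round([(c*t[0]+s*t[1])*1e3,(-s*t[0]+c*t[1])*1e3,t[2]*1e3],2)
def st(l=""): print(l,"t%.2f"%get_time(),"tcpS",inS(),"F",np.round(get_ft_force(),2),"M",np.round(get_ft_torque(),2),"w",round(get_grip_width()*88,2))
def snap(tag,boxes={"top":(285,165,60,75),"side":(245,165,110,85)},k=6):
    for n,(x0,y0,w,h) in boxes.items():
        im=read_camera(n)[y0:y0+h,x0:x0+w,::-1]
        cv2.imwrite(f"pics/{n}_{tag}.png",cv2.convertScaleAbs(cv2.resize(im,None,fx=k,fy=k,interpolation=cv2.INTER_CUBIC),alpha=1.5))
E
python3 - <<'E'
from helpers import *
for sg in(1,-1): print(sg,inverse_kinematics(W(-48,31.5,240),quat(sg)))
q=inverse_kinematics(W(-48,31.5,240),quat(-1)); q2=inverse_kinematics(W(-48,31.5,240),quat(1))
sg=-1 if abs(q[5])<=abs(q2[5]) else 1
print("sg",sg)
move_pose(W(-48,31.5,240),quat(sg)); st("above")
command_gripper(49.5/88); st()
movel(W(-48,31.5,60),v=.15); st("low")
snap("a")
E
```

```text
1 [ 7.45703670e-02  2.04656283e-01  1.90170122e+00 -4.44089210e-16
  1.03523515e+00 -1.55122596e+00]
-1 [ 7.45703670e-02  2.04656283e-01  1.90170122e+00 -4.44089210e-16
  1.03523515e+00  1.59036669e+00]
sg 1
above t2.40 tcpS [-47.81  30.97 240.01] F [-0.78 -0.59  0.02] M [ 0.08 -0.19 -0.02] w 87.98
 t3.16 tcpS [-48.    31.52 239.99] F [-0.76  0.99 -0.01] M [ 0.04 -0.11 -0.03] w 49.2
low t4.51 tcpS [-47.44  31.51  60.64] F [ 0.46 -1.2   0.61] M [ 0.03 -0.13  0.02] w 49.3
```

```bash
python3 -c "
import cv2,numpy as np
a=cv2.imread('pics/top_a.png');b=cv2.imread('pics/side_a.png');print(a.shape,b.shape)
b=cv2.resize(b,(430,332));a=cv2.copyMakeBorder(a,0,0,0,0,0);b=cv2.copyMakeBorder(b,0,450-332,0,0,cv2.BORDER_CONSTANT)
cv2.imwrite('pics/ab.png',np.hstack([a,b]))"
```

```text
(450, 360, 3) (510, 660, 3)
```

View pics/ab.png

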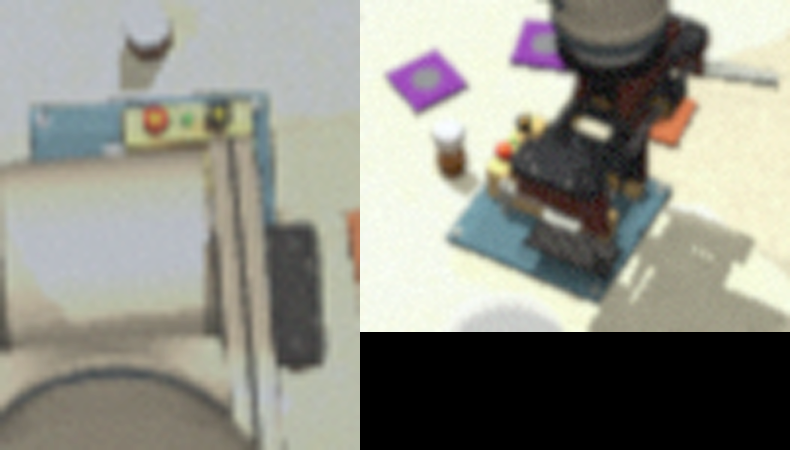

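The pictures are blocked by the gripper (the bar's tip is just visible in the side view), so I'll press down guided by force.

```bash
python3 - <<'E'
from helpers import *
movel(W(-48,31.5,38),v=.08); wait(.2); st("38")
for z in (35,33,31.5,29.5,27.5):
    movel(W(-48,31.5,z),v=.03); wait(.15); st(z)
    if get_ft_force()[2]>15: break
snap("b",{"side":(245,165,110,85)})
E
```

```text
38 t5.23 tcpS [-47.77  31.51  38.28] F [ 0.14 -0.81 -0.18] M [ 0.07 -0.21  0.  ] w 49.77
35 t5.63 tcpS [-47.98  31.5   35.03] F [-1.49 -0.38 -0.97] M [ 0.08 -0.1  -0.02] w 49.66
33 t6.03 tcpS [-47.69  31.48  33.18] F [ 1.56 -0.84  3.06] M [-0.01 -0.26 -0.03] w 49.69
31.5 t6.43 tcpS [-47.74  31.4   31.59] F [ 1.11 -3.08  4.85] M [-0.32 -0.31 -0.12] w 49.54
29.5 t6.83 tcpS [-47.74  31.43  29.65] F [ 0.5  -1.45  5.15] M [-0.28 -0.3   0.01] w 49.6
27.5 t7.23 tcpS [-47.71  31.46  27.73] F [ 0.72 -2.68  7.34] M [-0.26 -0.22 -0.02] w 49.8
```

View pics/side_b.png

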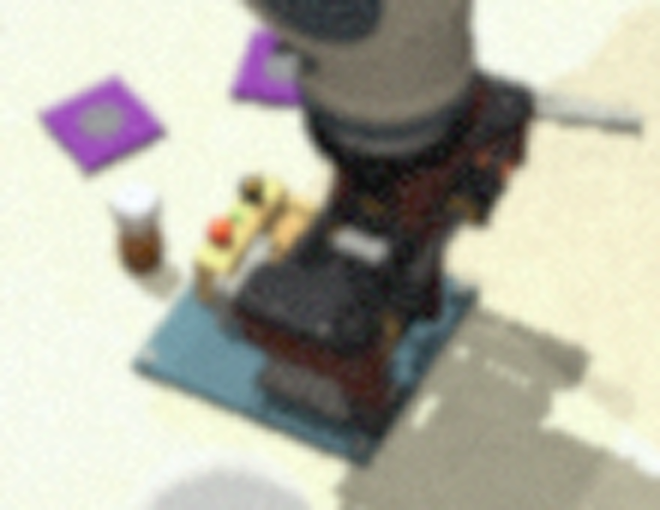

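Contact at 33.5 mm and the force climbing to 7.3 N both match the clip model, which puts the foot at about 42 mm. Now I'll push slowly.

```bash
python3 - <<'E'
from helpers import *
movel(W(-48,31.5,27.2),v=.03)
for x in (-40,-30,-21):
    r=movel(W(x,31.5,27.2),v=.015,until_force=15); wait(.1); st((x,r))
    if r: break
else:
    for k in range(12):
        x+=1.
        r=movel(W(x,31.5,27.2),v=.01,until_force=12); wait(.1); st((x,r))
        f=get_ft_force(); 
        if r or f[0]<-11: break
snap("c",{"side":(245,165,110,85)})
E
```

```text
(-40, False) t8.32 tcpS [-42.84  31.84  26.58] F [-5.37 -0.    6.07] M [0.28 0.82 0.06] w 49.7
(-30, False) t9.23 tcpS [-32.91  31.95  26.48] F [-4.03  0.96  4.74] M [0.43 0.81 0.03] w 49.51
(-21, False) t10.08 tcpS [-23.8   31.99  26.48] F [-5.01  1.19  6.26] M [0.49 0.68 0.11] w 49.39
(-20.0, False) t10.43 tcpS [-23.08  31.99  26.45] F [-5.01  1.39  5.16] M [0.42 0.85 0.11] w 49.58
(-19.0, False) t10.78 tcpS [-22.07  31.99  26.45] F [-5.98  1.3   5.42] M [0.42 0.9  0.15] w 49.74
(-18.0, False) t11.13 tcpS [-21.13  31.98  26.43] F [-4.99  2.26  5.49] M [0.44 0.87 0.13] w 49.79
(-17.0, False) t11.48 tcpS [-20.03  31.97  26.42] F [-4.5   1.62  5.54] M [0.46 0.84 0.13] w 49.7
(-16.0, False) t11.83 tcpS [-19.11  31.98  26.41] F [-5.7   2.2   5.23] M [0.5  0.87 0.12] w 49.6
(-15.0, False) t12.18 tcpS [-18.04  31.99  26.42] F [-5.26  1.08  4.96] M [0.41 0.86 0.12] w 49.32
(-14.0, False) t12.53 tcpS [-17.06  31.99  26.42] F [-5.67  1.42  5.03] M [0.4  0.81 0.1 ] w 50.01
(-13.0, False) t12.88 tcpS [-16.08  31.99  26.43] F [-4.82  1.59  5.06] M [0.45 0.87 0.12] w 49.66
(-12.0, False) t13.23 tcpS [-15.67  31.98  26.39] F [-6.34  0.28  6.63] M [0.34 1.04 0.04] w 49.28
(-11.0, False) t13.58 tcpS [-15.62  31.95  26.3 ] F [-8.67  1.07  9.99] M [ 0.24  1.48 -0.05] w 49.32
(-10.0, False) t13.93 tcpS [-15.55  31.94  26.27] F [-12.37   1.4   12.64] M [ 0.13  1.9  -0.18] w 49.71
```

View pics/side_c.png

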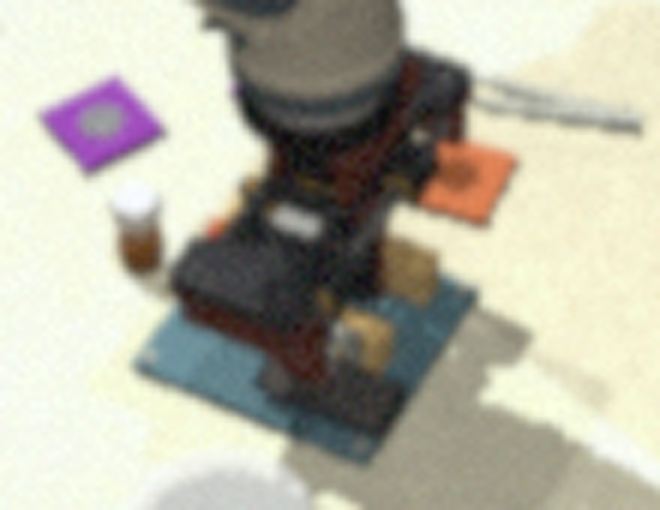

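Motion stopped at x −15.6 mm (−16 predicted for home) and the x force rose to 12 N, so the coupon is against the stop. I'll back the pusher off with the bar still down, then let the clip up slowly.

```bash
python3 - <<'E'
from helpers import *
movel(W(-16,31.5,27.2),v=.02); wait(.1); st("relax")
movel(W(-28,31.5,27.0),v=.02); wait(.2); st("back")
for z in(30,33,37): movel(W(-28,31.5,z),v=.015); wait(.1); st(z)
movel(W(-28,31.5,60),v=.05)
movel(W(-28,31.5,200),v=.15)
movel(W(-120,-180,240),v=.2); wait(.2);st("away")
snap("d")
E
python3 -c "
import cv2,numpy as np
a=cv2.imread('pics/top_d.png');b=cv2.imread('pics/side_d.png')
b=cv2.resize(b,(440,340));b=cv2.copyMakeBorder(b,0,110,0,0,cv2.BORDER_CONSTANT)
cv2.imwrite('pics/dd.png',np.hstack([a,b]))"
```

```text
relax t14.53 tcpS [-15.82  32.13  27.2 ] F [0.34 4.49 3.04] M [ 1.11 -0.21  0.01] w 49.52
back t15.48 tcpS [-27.08  31.57  27.34] F [4.04 2.67 4.69] M [ 0.59 -0.81 -0.1 ] w 49.32
30 t15.93 tcpS [-28.13  31.53  29.99] F [2.83 3.43 3.83] M [ 0.7  -0.54 -0.1 ] w 49.3
33 t16.38 tcpS [-28.74  31.31  32.66] F [ 0.18  0.23 -0.01] M [ 0.11 -0.17 -0.04] w 49.72
37 t16.90 tcpS [-27.99  31.49  37.05] F [-0.17  0.09  0.03] M [ 0.05 -0.16 -0.05] w 49.22
away t20.11 tcpS [-119.82 -179.4   239.84] F [-1.02 -0.46 -0.44] M [ 0.09 -0.15  0.01] w 49.63
```

View pics/dd.png

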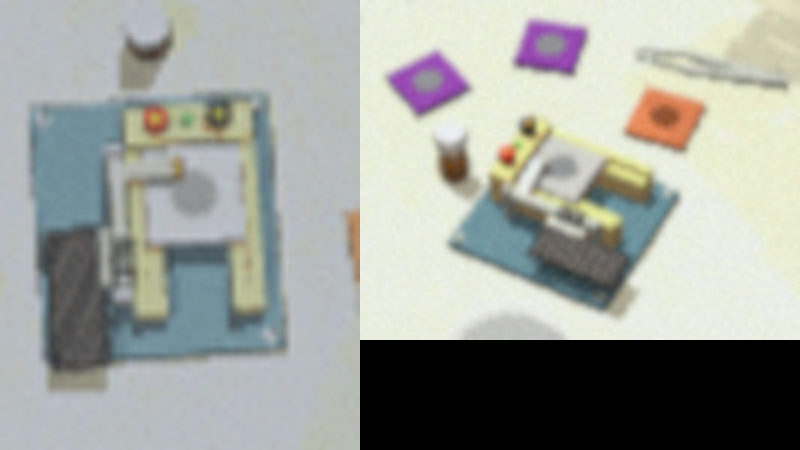

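The top view shows the coupon (centre (193,193)) against the end stop with the brass foot on it at (178,167). I'll measure its x by comparing it with the home outline.

```bash
python3 - <<'E'
from helpers import *
a=cv2.imread('pics/top_d.png')
for P,c in(([(44,25,36),(44,-25,36),(-6,-25,36),(-6,25,36)],(0,0,255)),([(-66,78,33.5),(6,78,33.5),(6,48,33.5),(-66,48,33.5)],(0,255,0)),([(73,82,8),(73,-42,8),(-61,-42,8),(-61,82,8)],(255,0,0))):
    u=(proj("top",s2w(POSE,P))-[285,165]+.5)*6-.5; cv2.polylines(a,[np.round(u).astype(int)],True,c,1)
cv2.imwrite('pics/ovd.png',cv2.resize(a,None,fx=1.3,fy=1.3))
print(get_time())
E
```

```text
20.2083
```

View pics/ovd.png

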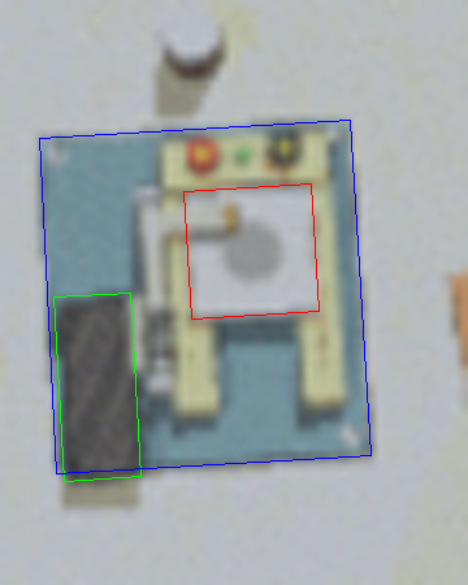

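The coupon fills the home outline, so I'm handing the job in.

```bash
python3 - <<'E'
from helpers import *
job_done(); st()
E
```

```text
the job is handed in; nothing more can be done
the job is handed in; nothing more can be done
```

The grey coupon is fully home against the end stop, the brass foot has closed on it, and I handed the job in at about 20 s of the 38 s allowed.

**What I did:** One fingertip held the thumb bar down, which by the clip geometry put the foot about 42 mm up or higher. The other fingertip pushed the coupon along the channel. I then backed the pusher off 11 mm with the bar still down, let the clip up slowly, and moved the arm clear.

**Last checks:**
- **Home position:** the push stopped with the gripper (TCP) at x −15.6 mm, where −16 was predicted, and the x force rose from about 5 N to 12 N.
- **Final picture:** in the top view the coupon fills the computed home outline, with the foot resting on it. The vial, copper coupon and petri dish look undisturbed in the final close-ups. The beaker, bottle and jar were outside the final crops, but the arm did not go low near them.

**Not seen directly:** the gripper hid the foot from both cameras while I pushed. That it stayed clear of the coupon rests on the clip geometry and on the pressing force, which matched the spring model at about 7 N before the push. During the push the gripper sat about 1 mm lower than that, so the foot was if anything higher.

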